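# Change over a magnetic stirrer: off, load the bottle, three clicks up

### The arm

A 6-joint arm with a two-finger parallel gripper is mounted at the origin on a cart in front of the work surface, level with it; the furniture and walls round the work are solid. World frame = base frame: x ahead of the robot, y to its left, z up, the work surface at z = 0. Lengths are in m, angles in rad, forces in N, time in s.
With the tool pointing down it reaches from about 0.3 to 0.75 m from the base axis. Payload 8.5 kg.
Tool frame: the origin (TCP) lies at the very end of the fingers, on their centre line; the grasp point (between the pads) lies 19 mm behind it; z points along the fingers, y is the line along which they close (so a half turn about z gives the same grasp; the last joint's range is limited). The gripper opens to 88 mm and grips with 3 to 60 N. Pads are 18 mm wide; open, the fingers measure 123 mm over their backs; the gripper's body (75 mm by 187 mm) begins 45 mm behind the grasp point.
Start: joints at [0.911, 0.381, 1.297, -0, 1.464, -0.215], TCP at [0.237, 0.496, 0.239] pointing down, gripper open.
Joint ranges: [-3.11, 3.11], [-0.89, 2.33], [0.22, 2.48], [-1.42, 4.56], [0.17, 2.85], [-2.88, 2.88]. Speed limits (rad/s): [2.39, 2.39, 3.14, 3.14, 3.14, 3.14].

### API

Orientations are given as [roll, pitch, yaw] about the fixed x, y, z axes, in that order (R = Rz(yaw) Ry(pitch) Rx(roll)).
In Python, from rig import env gives the robot as it stands. The module is installed in compiled form; this text tells all that it offers.
- The arm moves only by the shell command python3 -m creep 'ROWS'. ROWS is JSON, a list of rows, each a list of 3 entries, a list of its own where there are three numbers: the shift along the tool's x, y, z in mm, then the turn, a rotation vector about the tool's x, y, z in degrees, then the closure, from 0 (fully open) to 1 (shut). A call has 1 to 20 rows; each row is the pose to reach, as a shift and turn from the pose commanded when the call began, along the tool's axes at that moment; what a row does not reach only later rows make up. A row lasts 1/8 s, in which the tool goes at most 62.5 mm and 10.7 degrees, less where a joint would pass 70% of its speed; a pose out of reach is approached as far as the arm can. A call with a gripper value outside its range is refused whole. The fingers move at their own pace and stop on an object; the grip force is fixed at half the most. Time passes only in rows, so rows that repeat a pose let the fingers close. It gives the time, the measured TCP pose, the force, the opening and the grip force at its end, in the units of the state.
- env.get_state(): the state, without advancing time (a new reading comes with each control period).
- env.grab_frame(name): name is "side" or "top" or "wrist"; returns a dict with "img" (400x640x3 uint8, red, green, blue), "intrinsics" (3x3 intrinsics, pixels), "R" (3x3) and "t" (3): a world point X has camera coordinates R X + t. Camera axes: x right, y down, z forward; pixel columns grow to the right and rows downward; lengths in m; the calibration is good to about 2 mm. The wrist camera is an equidistant fisheye: a pixel r from the principal point sees the ray r / f radians off the axis. A picture is of the moment at which its call begins. There is no depth.
- env.close_job(): hands the job in; it is judged then, once.
The state is a dict: "t": time; "qpos": joint angles; "dq": joint speeds; "effort": joint torques, N m; "position": TCP position; "orientation": TCP orientation; "force": force on the tool from outside, world axes, zero at the start; "moment": the same for the moment, N m; "gripper_width": finger opening in m; "gripper_force": force on a finger pad.
Only numpy, scipy, OpenCV 4.12 (cv2) and the standard library are available. Lean on these libraries where they do the work, as an engineer would, in place of code of your own. Each camera call takes 0.05 s, during which the arm holds its last target. There are 200 camera calls.

### The job

The magnetic stirrer on the bench was left running. Turn its selector back to the off stop, then stand the large capped bottle of medium gently, upright and centred on the stirrer's round steel plate, let go of it, and only then turn the selector up to the third click from the off stop, never to the fourth while the bottle is on the plate. Leave the selector in that click, keep the bottle upright all the way, and leave the jar and the beaker where they stand.

Things in the scene. Friction and masses are not known exactly. Their poses are not given: they have to be found in the camera images.
- dial (a joint): the selector's angle, rad: 0 at the off stop, clicks every 0.419 (24 deg): 0, 0.419, 0.838, 1.257, 1.676, 2.094 (other end stop). Grows clockwise seen facing the panel. A spring detent pulls it into the nearest click and holds it; leaving a click takes about 0.2 N m. At 0 the pointer is 60 deg left of straight up the panel, at the boldest of six white ticks
- dial_grip (a point): grip point on the selector's axis, 31 mm off the panel, turning with it. z: out of the panel along the axis, 35 deg from vertical, leaning to the robot; x: along the grip bar to its pointer end (white line); y: across the bar. Black bar: x -28 to +30 mm, 15 mm wide (9 at the pointer tip), top 7 mm above this point; the round skirt's face (62 mm across) lies 24 mm below it
- stirrer: white bench-top magnetic stirrer, 170 wide, 265 deep, fixed; origin on the bench under its middle, x to its rear, y to its left, z up. The panel slopes 35 deg from level, from 30 mm height at the front edge (x = -140 mm) to 82 mm at x = -66 mm, the selector in its middle; the plate behind it
- plate_top (a point): centre of the top face of the stirrer's round steel plate (140 mm across, flat, engraved with a 91 mm ring as large as the bottle's foot), 92 mm above the bench; axes as the stirrer's
- bottle: the bottle: clear glass with amber broth and a tight ribbed screw cap that does not turn, 91 mm diameter, 192 mm tall, 0.36 to 0.68 kg; origin at the centre of its underside, z up. The cap is 54 mm across, from 160 to 192 mm height: grip it there from above. (A similar bottle in the far left back corner, behind the racks, is out of reach and not meant.)
- jar: bystander: glass jar with black lid, 60 mm diameter, 125 mm tall; origin at the centre of its underside
- beaker: bystander: open steel beaker, 67 mm diameter, 82 mm tall; origin at the centre of its underside

How it is judged:
On the way, in this order (a step that is already met when the one before it is completed fails the run):
1. the selector is turned back to the off stop (value of joint dial below 0.1 rad), for 0.2 s.
2. the bottle stands upright, centred and released on the plate with the selector still at off (value of joint dial below 0.1 rad and horizontal distance between bottle and plate_top below 0.012 m and z of bottle in the frame of plate_top between -0.004 and 0.004 m and angle between bottle's own z axis and vertical below 0.06 rad and contact force between the fingers and bottle below 0.3 N), for 0.2 s.
At the end, for the whole second after the job is handed in: The selector rests in the third click from the off stop (1.257 rad, within 0.12), and the bottle stands at rest, upright within 0.06 rad, on the stirrer's plate with its axis within 12 mm of the plate's centre (value of joint dial between 1.137 and 1.377 rad and velocity of joint dial between -0.05 and 0.05 rad/s and horizontal distance between bottle and plate_top below 0.012 m and z of bottle in the frame of plate_top between -0.004 and 0.004 m and angle between bottle's own z axis and vertical below 0.06 rad and linear speed of bottle below 0.02 m/s); the robot touches nothing.
It fails at once if the selector is turned to the fourth click (past 1.55 rad) with the bottle on the plate (value of joint dial above 1.55 rad and horizontal distance between bottle and plate_top below 0.06 m and z of bottle in the frame of plate_top below 0.006 m).
It fails at once if the bottle strikes or is pressed on the stirrer with more than 80 N (contact force between bottle and stirrer above 80 N).
It fails at once if the bottle is tipped by more than 0.45 rad (angle between bottle's own z axis and vertical above 0.45 rad).
It fails at once if the bottle is dropped on the plate: it moves faster than 0.3 m/s within 12 mm above the plate (horizontal distance between bottle and plate_top below 0.05 m and z of bottle in the frame of plate_top between -0.004 and 0.012 m and linear speed of bottle above 0.3 m/s).
It fails at once if the jar or the beaker is pushed more than 30 mm or toppled (distance of any of jar, beaker from where it was at the start of the episode above 0.03 m or angle between any of jar, beaker's own z axis and vertical above 0.4 rad).
It also fails if it takes over 64 s, if anything falls off the work surface, if the arm or the gripper's body presses on something with over 40 N, if the wrist force passes 120 N, or if a joint passes its speed limit or range.

## Working session

There is one attempt and no reset: what is moved stays moved. The work goes in short steps, Python scripts to look and compute and a shell command to move; the robot and the scene stay as the last step left them, time stands still between calls to the robot, and variables do not carry over. Pictures are saved under pics/ and viewed, at most 10 in all, crops included, and the job is handed in when it is done.

```bash
mkdir -p pics; python3 - <<'E'
from rig import env
import cv2,pickle
for n in("side","top"):
    f=env.grab_frame(n); pickle.dump(f,open(f"pics/{n}.pkl","wb"))
    cv2.imwrite(f"pics/{n}.png",f["img"][:,:,::-1]); print(n,f["intrinsics"],f["R"],f["t"])
print(env.get_state())
E
```

```text
side [[420.92148767   0.         318.83565312]
 [  0.         420.92148767 196.45847709]
 [  0.           0.           1.        ]] [[ 0.93548742 -0.35307549  0.01417711]
 [-0.21291226 -0.59523149 -0.77483407]
 [ 0.28201358  0.72182905 -0.63200567]] [-0.49478853  0.1836619   1.14114751]
top [[391.50174569   0.         319.27927448]
 [  0.         391.50174569 198.66003843]
 [  0.           0.           1.        ]] [[ 0.14471828 -0.98945708 -0.00559542]
 [-0.8665208  -0.12400342 -0.48349235]
 [ 0.47770108  0.07481873 -0.8753307 ]] [-0.05661038  0.5116149   0.93710431]
{'t': 0.1, 'qpos': array([ 9.10691160e-01,  3.81109289e-01,  1.29813976e+00, -5.07602282e-05,
        1.46358651e+00, -2.15307270e-01]), 'dq': array([-0.00063147, -0.00181179, -0.00111682,  0.00028844, -0.00034909,
        0.00094587]), 'effort': array([ 5.01982926e-03, -4.38645279e+01, -2.24910504e+01,  7.15430360e-02,
        3.42151488e-02, -5.54001201e-05]), 'position': array([0.23651491, 0.49627708, 0.23822514]), 'orientation': array([-3.14036766e+00, -2.16247033e-04,  2.69680009e+00]), 'force': array([ 0.58721801,  0.4422497 , -0.30169918]), 'moment': array([ 0.01457457,  0.04577767, -0.04115114]), 'gripper_force': 0.0, 'gripper_width': 0.08853389860377886}
```

View pics/side.png

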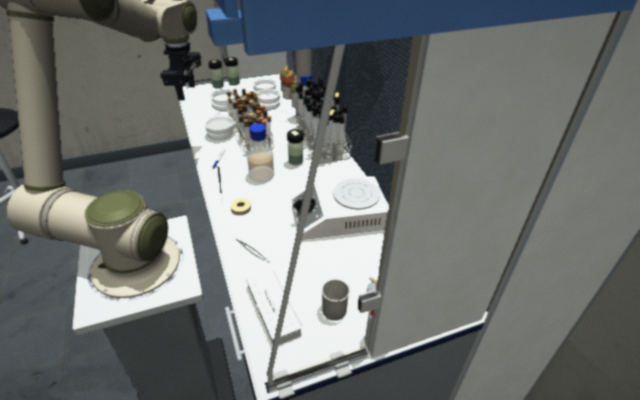

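View pics/top.png

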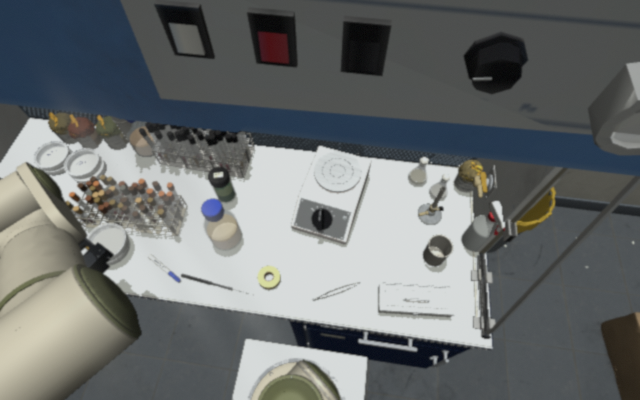

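The side view shows the bottle at about (260,160), the jar at (295,147), the stirrer plate at (356,193) and the dial at (305,208). The top view shows the cap at (212,209), the jar at (220,183), the plate at (338,171), the dial at (320,219) and the beaker at (437,250). I'll enlarge both views to measure.

```bash
python3 - <<'E'
import cv2
import numpy as np
a=cv2.imread("pics/top.png")[140:260,190:385]; b=cv2.imread("pics/side.png")[110:250,230:400]
a=cv2.resize(a,None,fx=4,fy=4,interpolation=cv2.INTER_CUBIC);b=cv2.resize(b,None,fx=4,fy=4,interpolation=cv2.INTER_CUBIC)
cv2.imwrite("pics/topc.png",a);cv2.imwrite("pics/sidec.png",b)
E
```

```text
(no output)
```

View pics/topc.png

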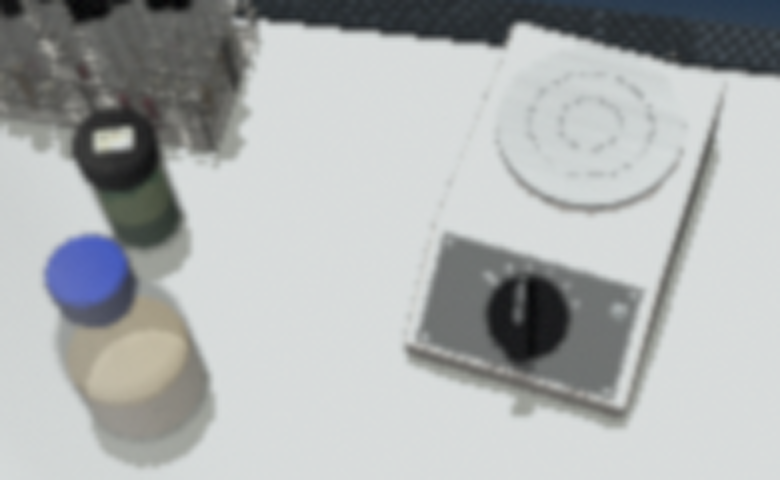

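View pics/sidec.png

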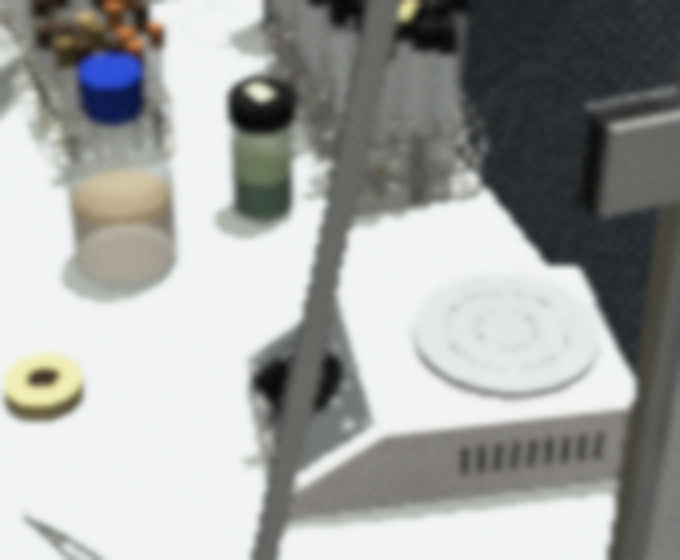

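The top crop shows the plate centre at about (591,125), the stirrer's rear corners at (513,24) and (724,84), and its front corners at (408,347) and (625,408). The cap-top centre is at (88,268), and the pointer line runs from (520,315) to (519,283) with the bold tick at (490,276). The side crop shows the plate centre at (505,328) and the cap top at (112,72).

```bash
cat > h.py <<'E'
import numpy as np, pickle
from scipy.optimize import least_squares
from scipy.spatial.transform import Rotation as Ro
F={n:pickle.load(open(f"pics/{n}.pkl","rb")) for n in("top","side")}
OFF=dict(top=(190,140),side=(230,110))
def full(n,p): return (np.array(p,float)+.5)/4-.5+OFF[n]
def ray(n,uv):
    f=F[n]; d=f["R"].T@np.linalg.inv(f["intrinsics"])@np.r_[uv,1]; return -f["R"].T@f["t"],d
def atz(n,uv,z):
    c,d=ray(n,uv); return c+d*(z-c[2])/d[2]
def proj(n,X):
    f=F[n]; p=f["intrinsics"]@(f["R"]@X+f["t"]); return p[:2]/p[2]
E
python3 - <<'E'
from h import *
np.set_printoptions(precision=4,suppress=True)
P=atz("top",full("top",(591,125)),.092);Q=atz("side",full("side",(505,328)),.092)
print("plate",P,Q)
print("cap",atz("top",full("top",(88,268)),.192),atz("side",full("side",(112,72)),.192))
print("jar",atz("top",full("top",(115,140)),.125),atz("side",full("side",(262,95)),.125))
print("beaker",atz("top",(438,243),.082))
obs=[((.125,.085,.082),(513,24)),((.125,-.085,.082),(724,84)),((-.14,.085,.03),(408,347)),((-.14,-.085,.03),(625,408))]
def tr(q,X): X=np.array(X);c,s=np.cos(q[2]),np.sin(q[2]);return np.r_[q[0]+c*X[0]-s*X[1],q[1]+s*X[0]+c*X[1],X[2]]
r=least_squares(lambda q:np.concatenate([proj("top",tr(q,a))-full("top",b) for a,b in obs]+[proj("side",tr(q,(.125,-.085,.082)))-full("side",(636,390))]),[.55,0,0])
q=r.x;print("stirrer",q,np.degrees(q[2]),r.fun)
for p in(P,Q):
    d=p[:2]-q[:2];c,s=np.cos(q[2]),np.sin(q[2]);print("plate in stirrer",c*d[0]+s*d[1],-s*d[0]+c*d[1])
# panel: centre
n=np.array([-np.sin(np.radians(35)),0,np.cos(np.radians(35))]);u=np.array([np.cos(np.radians(35)),0,np.sin(np.radians(35))])
c0=np.array([-.103,0,.056]);print("dial_grip",tr(q,c0+.031*n))
from scipy.spatial.transform import Rotation as R
for a in [0,.419,.838,1.257,1.676,2.094]:
    th=np.radians(60)-a  # left of up
    dirv=u*np.cos(th)+np.array([0,1,0])*np.sin(th)
    t=[(proj("top",tr(q,c0+n*.038+dirv*k))-OFF["top"]+.5)*4-.5 for k in(.0,.03)]+[(proj("top",tr(q,c0+dirv*.037))-OFF["top"]+.5)*4-.5]
    print(a,t)
E
```

```text
plate [ 0.6367 -0.0188  0.092 ] [ 0.6393 -0.0157  0.092 ]
cap [0.4202 0.2785 0.192 ] [0.4219 0.2751 0.192 ]
jar [0.5548 0.314  0.125 ] [0.5571 0.3099 0.125 ]
beaker [ 0.4516 -0.3157  0.082 ]
stirrer [ 0.5907 -0.0091 -0.1563] -8.955521870703455 [-0.7388 -0.1235 -0.2086 -1.8741 -1.5474  0.3     0.5231  1.042   0.666
  2.5395]
plate in stirrer 0.046955892518384466 -0.0024270226083767813
plate in stirrer 0.04906242720674917 0.0009640322391157412
dial_grip [0.4714 0.0097 0.0814]
0 [array([519.0341, 327.2922]), array([488.4777, 296.6865]), array([491.8545, 283.3546])]
0.419 [array([519.0341, 327.2922]), array([503.1388, 287.0339]), array([509.3461, 271.8092])]
0.838 [array([519.0341, 327.2922]), array([520.6209, 284.3219]), array([530.2172, 268.535 ])]
1.257 [array([519.0341, 327.2922]), array([537.8948, 289.0653]), array([550.8505, 274.1631])]
1.676 [array([519.0341, 327.2922]), array([551.9351, 300.4695]), array([567.6236, 287.7574])]
2.094 [array([519.0341, 327.2922]), array([560.2561, 316.5091]), array([577.5567, 306.9009])]
```

```bash
python3 - <<'E'
from h import *
np.set_printoptions(precision=3,suppress=True)
def pl(n,a,b):
    c,d=ray(n,a);_,e=ray(n,b);m=np.cross(d,e);m/=np.linalg.norm(m);return m,m@c
m1,k1=pl("top",(30,106),(560,170));m2,k2=pl("side",(255,52),(625,13))
for y in(.5,.3,.1,0,-.2,-.4):
    A=np.array([m1,m2,[0,1,0]]);print(np.linalg.solve(A,[k1,k2,y]))
# bottle, dial tool pose
yaw=np.radians(-9.);c,s=np.cos(yaw),np.sin(yaw);W=np.array([[c,-s,0],[s,c,0],[0,0,1]])
a=np.radians(35);n=W@[-np.sin(a),0,np.cos(a)];u=W@[np.cos(a),0,np.sin(a)];l=W@[0,1,0]
g=np.array([.4714,.0097,.0814])
from rig import env
S=env.get_state();R0=Ro.from_euler("xyz",S["orientation"]);p0=S["position"];print(R0.as_matrix())
for dial in(.838,0,1.257):
    th=np.radians(60)-dial; x=u*np.cos(th)+l*np.sin(th)
    for sg in(1,-1):
        z=-n;X=sg*x;R=Ro.from_matrix(np.c_[X,np.cross(z,X),z]);d=R0.inv()*R
        for h in(.1,-.015):print(dial,sg,h,"shift",1000*R0.inv().apply(g+h*n-p0),"rot",np.degrees(d.as_rotvec()))
E
```

```text
[0.55  0.5   0.348]
[0.491 0.3   0.423]
[0.433 0.1   0.498]
[0.404 0.    0.536]
[ 0.346 -0.2    0.611]
[ 0.287 -0.4    0.687]
[[-0.903  0.43  -0.001]
 [ 0.43   0.903 -0.001]
 [ 0.    -0.001 -1.   ]]
0.838 1 0.1 shift [-366.407 -354.353   75.265] rot [-47.295   1.941 145.382]
0.838 1 -0.015 shift [-429.677 -335.52   169.431] rot [-47.295   1.941 145.382]
0.838 -1 0.1 shift [-366.407 -354.353   75.265] rot [ -1.451 -35.355 -27.552]
0.838 -1 -0.015 shift [-429.677 -335.52   169.431] rot [ -1.451 -35.355 -27.552]
0 1 0.1 shift [-366.407 -354.353   75.265] rot [-37.306 -14.813  99.902]
0 1 -0.015 shift [-429.677 -335.52   169.431] rot [-37.306 -14.813  99.902]
0 -1 0.1 shift [-366.407 -354.353   75.265] rot [ 13.912 -35.037 -73.92 ]
0 -1 -0.015 shift [-429.677 -335.52   169.431] rot [ 13.912 -35.037 -73.92 ]
1.257 1 0.1 shift [-366.407 -354.353   75.265] rot [-51.283  13.123 167.601]
1.257 1 -0.015 shift [-429.677 -335.52   169.431] rot [-51.283  13.123 167.601]
1.257 -1 0.1 shift [-366.407 -354.353   75.265] rot [ -8.687 -33.947  -4.304]
1.257 -1 -0.015 shift [-429.677 -335.52   169.431] rot [ -8.687 -33.947  -4.304]
```

```bash
python3 - <<'E'
import cv2,numpy as np
from h import *
a=cv2.imread("pics/side.png")[0:100,200:640]; b=cv2.imread("pics/top.png")[60:200,0:640]
f=lambda i:cv2.resize(i,(800,int(i.shape[0]*800/i.shape[1])),interpolation=cv2.INTER_CUBIC)
cv2.imwrite("pics/hood.png",cv2.convertScaleAbs(np.vstack([f(a),f(b)]),alpha=1.5))
print(atz("top",(130,300),0),atz("top",(485,345),0),atz("top",(30,120),0),atz("top",(470,168),0))
E
```

```text
[0.20008291 0.49472837 0.        ] [ 0.22073115 -0.4563307   0.        ] [0.75516742 1.08293765 0.        ] [ 0.7682     -0.43945673  0.        ]
```

View pics/hood.png

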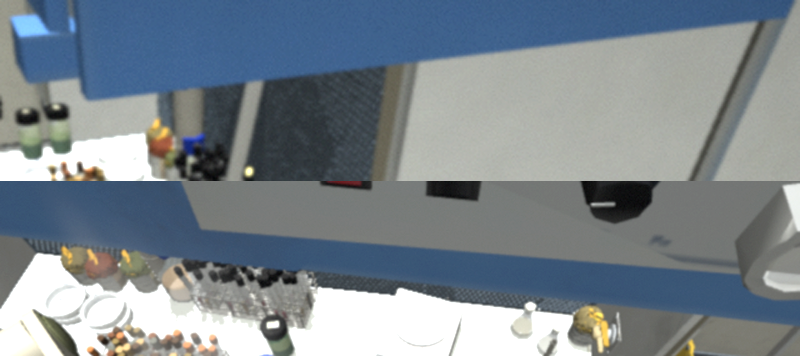

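```bash
python3 - <<'E'
from h import *
np.set_printoptions(precision=3,suppress=True)
def pl(n,a,b):
    c,d=ray(n,a);_,e=ray(n,b);m=np.cross(d,e);m/=np.linalg.norm(m);return m,m@c
m1,k1=pl("top",(8,104),(576,155));m2,k2=pl("side",(252,53),(632,10))
for y in(.6,.3,.1,-.1,-.4):
    A=np.array([m1,m2,[0,1,0]]);print(np.linalg.solve(A,[k1,k2,y]))
E
```

```text
[0.587 0.6   0.308]
[0.505 0.3   0.421]
[0.451 0.1   0.497]
[ 0.397 -0.1    0.572]
[ 0.316 -0.4    0.686]
```

```bash
python3 - <<'E'
from h import *
np.set_printoptions(precision=3,suppress=True)
c,d=ray("top",(8,104));_,e=ray("top",(576,155));m=np.cross(d,e)
C,D=ray("side",(248,54));print(C+D*(m@(c-C))/(m@D))
E
```

```text
[ 0.172 -0.928  0.885]
```

The side-view blue edge runs along x (it fits the x vanishing point), so the sash's lower edge sits at about z = 0.7 m and there is room to work beneath it. The pointer matches the second click (0.838). Next I'll move above the dial, staying high past the bottle.

```bash
python3 -m creep '[[[-100,-100,0],[0,-12,-9],0],[[-366,-354,0],[-1.5,-35.4,-27.6],0],[[-366,-354,0],[-1.5,-35.4,-27.6],0],[[-366,-354,0],[-1.5,-35.4,-27.6],0],[[-366,-354,0],[-1.5,-35.4,-27.6],0],[[-366,-354,0],[-1.5,-35.4,-27.6],0],[[-366,-354,0],[-1.5,-35.4,-27.6],0],[[-366,-354,0],[-1.5,-35.4,-27.6],0],[[-366,-354,0],[-1.5,-35.4,-27.6],0],[[-366,-354,75],[-1.5,-35.4,-27.6],0],[[-366,-354,75],[-1.5,-35.4,-27.6],0],[[-366,-354,75],[-1.5,-35.4,-27.6],0],[[-366,-354,75],[-1.5,-35.4,-27.6],0]]'
cat > snap.py <<'E'
import sys,cv2,pickle
from rig import env
for n in sys.argv[2:]:
    f=env.grab_frame(n);pickle.dump(f,open(f"pics/{sys.argv[1]}_{n}.pkl","wb"));cv2.imwrite(f"pics/{sys.argv[1]}_{n}.png",f["img"][:,:,::-1])
    print(n,f["intrinsics"][0],f["intrinsics"][1,2]);print(f["R"],f["t"])
print(env.get_state()["qpos"])
E
python3 snap.py a wrist top
```

```text
t: 1.72
position: [0.4151, 0.0195, 0.1646]
orientation: [-2.998, 0.599, -3.044]
force: [1.7, 0.4, 0.6]
gripper_width: 0.0881
gripper_force: 0.0
wrist [309.70691629   0.         322.10288579] 198.25032235397236
[[-0.01546346  0.99289705 -0.11796745]
 [ 0.60902582  0.10292351  0.78644409]
 [ 0.79299964 -0.05968408 -0.60629149]] [ 0.00610428 -0.35283826 -0.0647144 ]
top [391.50174569   0.         319.27927448] 198.6600384269788
[[ 0.14471828 -0.98945708 -0.00559542]
 [-0.8665208  -0.12400342 -0.48349235]
 [ 0.47770108  0.07481873 -0.8753307 ]] [-0.05661038  0.5116149   0.93710431]
[-0.28863245  0.06746193  2.16549464  0.2588203   0.30837333 -2.13547416]
```

View pics/a_wrist.png

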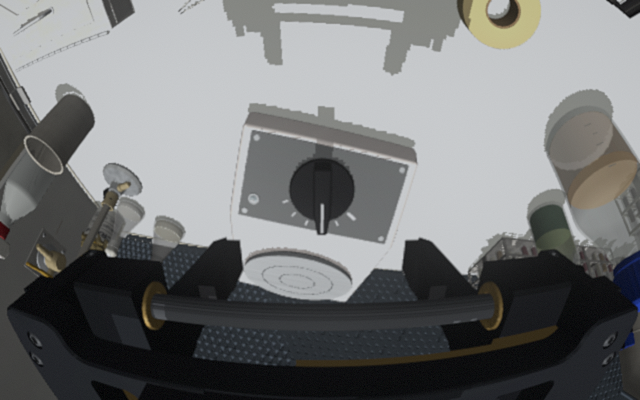

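The wrist view shows the dial centre at about (321,190), the pointer end at (321,233), the panel screws at (257,137), (405,171), (381,239) and (244,211), and the plate centre at (290,278). Joint 6 is at -2.14, so turning -48° would pass its limit. I'll take the grasp a half turn round and check the pose with this view.

```bash
cat >> h.py <<'E'
def wproj(f,X):
    p=f["R"]@X+f["t"];th=np.arctan2(np.hypot(p[0],p[1]),p[2]);K=f["intrinsics"];r=K[0,0]*th/np.hypot(p[0],p[1])
    return np.array([K[0,2]+r*p[0],K[1,2]+r*p[1]])
def tr(q,X):
    X=np.array(X);c,s=np.cos(q[2]),np.sin(q[2]);return np.r_[q[0]+c*X[0]-s*X[1],q[1]+s*X[0]+c*X[1],X[2]]
A=np.radians(35);N=np.array([-np.sin(A),0,np.cos(A)]);U=np.array([np.cos(A),0,np.sin(A)]);C0=np.array([-.103,0,.056])
E
python3 - <<'E'
from h import *
np.set_printoptions(precision=4,suppress=True)
w=pickle.load(open("pics/a_wrist.pkl","rb"))
# unknown: pose q(3), plate x offset, screw half sizes a,b
th=np.radians(60)-.838;dv=U*np.cos(th)+np.array([0,1,0])*np.sin(th)
scr=[(-1,1,(257,137)),(-1,-1,(405,171)),(1,-1,(381,239)),(1,1,(244,211))]
def res(v):
    q=v[:3];e=[]
    # image is mirrored-free: left/right decided by sign s
    for a,b,uv in scr: e.append(wproj(w,tr(q,C0+a*v[4]*U-b*v[5]*np.array([0,1,0])))-uv)
    e.append(wproj(w,tr(q,[v[3],0,.092]))-(290,278))
    for k,uv in((.030,(321.5,233)),(-.028,(322,160))): e.append(wproj(w,tr(q,C0+.038*N+k*dv))-uv)
    return np.concatenate(e)
r=least_squares(res,[.59,-.009,-.156,.048,.035,.07]);print(r.x,r.fun)
print("grip",tr(r.x,C0+.031*N),"plate",tr(r.x,[r.x[3],0,.092]))
E
```

```text
[ 0.5907 -0.0129 -0.2005  0.0437  0.0363  0.0699] [-0.6959 -3.7466 -2.4424 -2.0245 -0.8671 -1.8113 -1.4462 -4.2544  3.7966
  1.4557 -0.0514  1.2568  1.9903  7.4514]
grip [0.4723 0.0112 0.0814] plate [ 0.6335 -0.0216  0.092 ]
```

```bash
python3 -m creep '[[[0,0,0],[0,0,10],0],[[0,0,0],[0,0,90],0],[[0,0,0],[0,0,90],0],[[0,0,0],[0,0,90],0],[[0,0,0],[0,0,90],0],[[0,0,0],[0,0,90],0],[[0,0,0],[0,0,90],0],[[0,0,0],[0,0,90],0],[[0,0,0],[0,0,90],0],[[0,0,0],[0,0,170],0],[[0,0,0],[0,0,180],0],[[0,0,0],[0,0,180],0],[[0,0,0],[0,0,180],0],[[0,0,0],[0,0,180],0],[[0,0,0],[0,0,180],0],[[0,0,0],[0,0,180],0],[[0,0,0],[0,0,180],0],[[0,0,0],[0,0,180],0],[[0,0,0],[0,0,180],0],[[0,0,0],[0,0,180],0]]'
python3 - <<'E'
from h import *
np.set_printoptions(precision=3,suppress=True)
from rig import env
S=env.get_state();R0=Ro.from_euler("xyz",S["orientation"]);p=S["position"];print(S["qpos"],R0.as_matrix())
yaw=np.radians(-10);W=Ro.from_euler("z",yaw);n=W.apply(N)
g=np.array([.472,.0103,.0814])
th=np.radians(60)-.838;x=W.apply(U*np.cos(th)+np.array([0,1,0])*np.sin(th))
R=Ro.from_matrix(np.c_[x,np.cross(-n,x),-n])
print("rot",np.degrees((R0.inv()*R).as_rotvec()))
for h in(0.02,-.015):print(1000*R0.inv().apply(g+h*n-p))
E
```

```text
t: 4.32
position: [0.4148, 0.0195, 0.1641]
orientation: [2.997, -0.598, 0.099]
force: [-0.1, 0.4, 0.4]
gripper_width: 0.088
gripper_force: 0.0
[-0.289  0.068  2.166  0.259  0.308  1.004] [[ 0.822  0.017  0.569]
 [ 0.082 -0.993 -0.088]
 [ 0.563  0.119 -0.818]]
rot [-0.65  -0.264  0.918]
[-0.196  0.094 80.992]
[ -0.361   0.49  115.989]
```

```bash
python3 -m creep '[[[0,0,50],[0,0,0],0],[[0,0,80],[0,0,0],0],[[0,0,95],[0,0,0],0],[[0,0,105],[0,0,0],0],[[0,0,116],[0,0,0],0],[[0,0,116],[0,0,0],0],[[0,0,116],[0,0,0],1],[[0,0,116],[0,0,0],1],[[0,0,116],[0,0,0],1],[[0,0,116],[0,0,0],1],[[0,0,116],[0,0,0],1],[[0,0,116],[0,0,0],1]]'; python3 -c "
from rig import env
s=env.get_state();print(s['force'],s['moment'],s['position'])"
```

```text
t: 5.82
position: [0.4869, 0.0021, 0.0954]
orientation: [3.031, -0.567, 0.092]
force: [4.7, 21.5, 1.4]
gripper_width: 0.0304
gripper_force: 10.5
[ 4.70872841 21.53763689  1.36480754] [ 3.11177342 -0.25307166  1.77551497] [0.48694079 0.00211966 0.09539284]
```

```bash
python3 snap.py b wrist
```

```text
wrist [309.70691629   0.         322.10288579] 198.25032235397236
[[ 0.03141384 -0.99517309  0.09297147]
 [-0.96465611 -0.05453549 -0.25780702]
 [ 0.26163286 -0.08158679 -0.96171297]] [-0.02158     0.52462967  0.1274392 ]
[-0.28999766  0.33801997  2.08479536  0.58113177  0.18031488  0.67572539]
```

View pics/b_wrist.png

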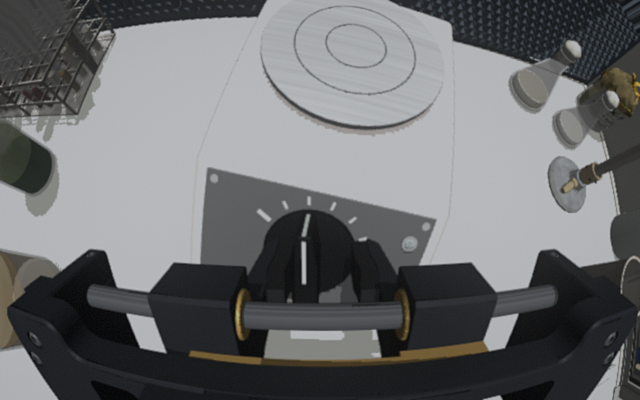

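The arm stopped short because joint 5 is at its 0.18 limit: the forearm lines up with the tool at a 35° tilt. I'll open, back off, and fit the kinematics so I can choose a reachable, less tilted grasp.

```bash
python3 -c "
from rig import env
import pickle;pickle.dump(env.get_state(),open('pics/s3.pkl','wb'))"
python3 -m creep '[[[0,0,0],[0,0,0],0],[[0,0,0],[0,0,0],0],[[0,0,0],[0,0,0],0],[[0,0,-30],[0,0,0],0],[[0,0,-70],[0,0,0],0],[[0,0,-70],[0,0,0],0]]'
cat > kin.py <<'E'
from h import *
rx=lambda ax,a:Ro.from_euler(ax,a)
def fk(q,v):
    h,a,L1,L2,b,L3,d,c6=v
    A=rx("z",q[0]);B=A*rx("y",q[1]);C=B*rx("y",q[2]);D=C*rx("z",q[3])*rx("y",q[4])*rx("z",q[5]+c6)
    p=np.r_[0,0,h]+A.apply([a,d,0])+B.apply([0,0,L1])+C.apply([b,0,L2])+D.apply([0,0,L3])
    return p,D
E
python3 - <<'E'
from kin import *
from rig import env
np.set_printoptions(precision=4,suppress=True)
S=env.get_state();S3=pickle.load(open("pics/s3.pkl","rb"));print(S["qpos"],S["position"],S["orientation"])
data=[([0.9107,0.3811,1.2981,0,1.4636,-.2153],[.2365,.4963,.2382],[-3.1404,-.0002,2.6968]),
([-.28863,.06746,2.16549,.25882,.30837,-2.13547],[.4151,.0195,.1646],[-2.998,.599,-3.044]),
([-.289,.068,2.166,.259,.308,1.004],[.4148,.0195,.1641],[2.997,-.598,.099]),
(S3["qpos"],S3["position"],S3["orientation"]),(S["qpos"],S["position"],S["orientation"])]
def res(v):
    o=[]
    for q,p,e in data:
        P,R=fk(q,v);o+=list(P-p)+list(.1*(R.inv()*Ro.from_euler("xyz",e)).as_rotvec())
    return np.array(o+list(1e-4*(np.array(v)-x0)))
best=None
for c in(0,np.pi/2,np.pi,-np.pi/2):
    x0=np.array([.25,0,.45,.4,0,.25,0,c]);r=least_squares(res,x0)
    if best is None or r.cost<best.cost:best=r
print(best.x,best.cost,best.fun.reshape(-1)[:30].reshape(5,6));pickle.dump(best.x,open("pics/v.pkl","wb"))
E
```

```text
t: 6.62
position: [0.4493, 0.0053, 0.1562]
orientation: [3.025, -0.573, 0.093]
force: [0.5, 0.5, -0.4]
gripper_width: 0.0845
gripper_force: 0.0
[-0.3154  0.1435  2.0887  0.3184  0.3512  0.9281] [0.4493 0.0053 0.1562] [ 3.0254 -0.573   0.0933]
[0.1291 0.0006 0.5366 0.3503 0.1026 0.2492 0.1175 1.5709] 3.5235264821035814e-08 [[-0.      0.     -0.      0.     -0.     -0.    ]
 [-0.      0.0001 -0.     -0.      0.      0.    ]
 [ 0.0001 -0.      0.0002 -0.     -0.      0.    ]
 [-0.     -0.     -0.0001  0.      0.     -0.    ]
 [-0.0001 -0.     -0.0001  0.      0.     -0.    ]]
```

```bash
cat >> kin.py <<'E'
V=pickle.load(open("pics/v.pkl","rb"))
LO=np.array([-3.11,-.89,.22,-1.42,.17,-2.88]);HI=np.array([3.11,2.33,2.48,4.56,2.85,2.88])
def ik(p,R,q0):
    def f(q):
        P,D=fk(q,V);return np.r_[(P-p)*5,(D.inv()*R).as_rotvec()]
    r=least_squares(f,np.clip(q0,LO+.01,HI-.01),bounds=(LO,HI));return r.x,np.abs(r.fun).max()
YAW=np.radians(-9.5);Wz=Ro.from_euler("z",YAW);n_=Wz.apply(N);G=np.array([.472,.0103,.0814])
def pose(dial,phi,sg,up=.003):
    th=np.radians(60)-dial;x=sg*Wz.apply(U*np.cos(th)+np.array([0,1,0])*np.sin(th))
    R=Ro.from_matrix(np.c_[x,np.cross(-n_,x),-n_])*Ro.from_euler("y",phi,degrees=True)
    return G+up*n_+.019*R.as_matrix()[:,2],R
E
python3 - <<'E'
from kin import *
np.set_printoptions(precision=2,suppress=True)
q0=np.array([-.3,.2,2.0,.3,.4,.9])
for sg in(1,-1):
  for phi in(-40,-30,-20,20,30,40):
    print(sg,phi)
    for d in(0,.42,.838,1.257):
        b=min((ik(*pose(d,phi,sg),np.r_[-.2,.4,2.0,q4,.5,q6]) for q4 in(0,1.5,3.1) for q6 in(-1.5,0,1.5)),key=lambda t:t[1])
        print("   ",d,b[0],"%.3f"%b[1])
E
```

```text
1 -40
    0 [ 0.06  0.54  1.8  -0.81  0.93  1.48] 0.000
    0.42 [-0.04  0.52  1.72 -0.47  0.99  1.47] 0.000
    0.838 [-0.16  0.5   1.7  -0.16  1.02  1.49] 0.000
    1.257 [-0.29  0.48  1.73  0.14  1.02  1.53] 0.000
1 -30
    0 [ 0.01  0.49  1.89 -0.83  0.7   1.46] 0.000
    0.42 [-0.08  0.46  1.83 -0.46  0.76  1.45] 0.000
    0.838 [-0.18  0.45  1.81 -0.14  0.79  1.48] 0.000
    1.257 [-0.29  0.44  1.84  0.16  0.79  1.52] 0.000
1 -20
    0 [-0.06  0.44  1.98 -0.84  0.47  1.44] 0.000
    0.42 [-0.12  0.42  1.94 -0.45  0.51  1.41] 0.000
    0.838 [-0.2   0.41  1.92 -0.12  0.54  1.45] 0.000
    1.257 [-0.28  0.4   1.94  0.2   0.55  1.49] 0.000
1 20
    0 [-0.49  0.49  2.29  2.07  0.6  -1.87] 0.000
    0.42 [-0.44  0.54  2.35  2.48  0.71 -1.82] 0.000
    0.838 [-0.34  0.57  2.37  2.84  0.77 -1.65] 0.000
    1.257 [-0.21  0.57  2.34  3.19  0.72 -1.44] 0.000
1 30
    0 [-0.61  0.58  2.32  1.98  0.85 -1.95] 0.000
    0.42 [-0.54  0.68  2.43  2.42  1.05 -1.94] 0.000
    0.838 [-0.38  0.74  2.47  2.82  1.2  -1.73] 0.000
    1.257 [-0.19  0.72  2.42  3.24  1.12 -1.44] 0.000
1 40
    0 [-0.7 
[... 803 characters left out ...]
1.257 [-0.21  0.57  2.34  3.19  0.72  1.7 ] 0.000
-1 20
    0 [-0.06  0.44  1.98 -0.84  0.47 -1.7 ] 0.000
    0.42 [-0.12  0.42  1.94 -0.45  0.51 -1.73] 0.000
    0.838 [-0.2   0.41  1.92 -0.12  0.54 -1.7 ] 0.000
    1.257 [-0.28  0.4   1.94  0.2   0.55 -1.65] 0.000
-1 30
    0 [ 0.01  0.49  1.89 -0.83  0.7  -1.68] 0.000
    0.42 [-0.08  0.46  1.83 -0.46  0.76 -1.69] 0.000
    0.838 [-0.18  0.45  1.81 -0.14  0.79 -1.66] 0.000
    1.257 [-0.29  0.44  1.84  0.16  0.79 -1.63] 0.000
-1 40
    0 [ 0.06  0.54  1.8  -0.81  0.93 -1.66] 0.000
    0.42 [-0.04  0.52  1.72 -0.47  0.99 -1.68] 0.000
    0.838 [-0.16  0.5   1.7  -0.16  1.02 -1.65] 0.000
    1.257 [-0.29  0.48  1.73  0.14  1.02 -1.61] 0.000
```

```bash
cat > rel.py <<'E'
from kin import *
from rig import env
np.set_printoptions(precision=1,suppress=True)
def rel(base,targets):
    p0,R0=base
    for p,R in targets: print(1000*R0.inv().apply(p-p0),np.degrees((R0.inv()*R).as_rotvec()))
def cur():
    S=env.get_state();return S["position"],Ro.from_euler("xyz",S["orientation"])
E
python3 - <<'E'
from rel import *
rel(cur(),[pose(.838,-20,1,u) for u in(.06,.02,.003)])
print("turn");b=pose(.838,-20,1);rel(b,[pose(d,-20,1) for d in(.68,.5,.33,.16,0,-.06)])
E
```

```text
[-28.6 -12.9  32.6] [ -1.7 -18.7   0.7]
[-27.7 -11.7  72.5] [ -1.7 -18.7   0.7]
[-27.3 -11.1  89.5] [ -1.7 -18.7   0.7]
turn
[ 0.1  1.  -0. ] [-3.1  0.  -8.5]
[ 0.3  2.2 -0.1] [ -6.6  -0.  -18.2]
[ 0.8  3.2 -0.3] [-10.    0.  -27.4]
[ 1.4  4.1 -0.5] [-13.3  -0.  -36.5]
[ 2.   4.8 -0.7] [-16.4   0.  -45.1]
[ 2.3  5.1 -0.8] [-17.6   0.  -48.3]
```

```bash
python3 -m creep '[[[-28.6,-12.9,32],[-1.7,-18.7,0.7],0],[[-28.6,-12.9,32],[-1.7,-18.7,0.7],0],[[-28,-12,60],[-1.7,-18.7,0.7],0],[[-27.7,-11.7,72.5],[-1.7,-18.7,0.7],0],[[-27.3,-11.1,82],[-1.7,-18.7,0.7],0],[[-27.3,-11.1,89.5],[-1.7,-18.7,0.7],0],[[-27.3,-11.1,89.5],[-1.7,-18.7,0.7],0]]'
python3 -c "
from rel import *
rel(cur(),[pose(.838,-20,1)]);print(env.get_state()['qpos'])"
```

```text
t: 7.5
position: [0.4748, 0.0086, 0.0635]
orientation: [3.02, -0.246, 0.037]
force: [-0.1, 0.1, -0.0]
gripper_width: 0.0884
gripper_force: 0.0
[ 0.7  0.4 -1.9] [-0.1  0.2  0. ]
[-0.2  0.4  1.9 -0.1  0.5  1.4]
```

Joints are clear of their limits and there is no contact. Close on the bar.

```bash
python3 -m creep '[[[0,0,0],[0,0,0],0.5],[[0,0,0],[0,0,0],0.8],[[0,0,0],[0,0,0],1],[[0,0,0],[0,0,0],1],[[0,0,0],[0,0,0],1],[[0,0,0],[0,0,0],1]]'; python3 -c "
from rig import env
s=env.get_state();print(s['force'],s['moment'])"
```

```text
t: 8.25
position: [0.4749, 0.0087, 0.0637]
orientation: [3.02, -0.247, 0.038]
force: [0.2, 0.0, -0.4]
gripper_width: 0.0304
gripper_force: 0.0
[ 0.2409453   0.04986617 -0.40132603] [0.03946195 0.27670735 0.00707801]
```

```bash
python3 -m creep '[[[0,0,0],[0,0,0],1],[[0,0,0],[0,0,0],1],[[0,0,0],[0,0,0],1],[[0,0,0],[0,0,0],1]]'; python3 -c "
from rig import env
s=env.get_state();print(s['force'],s['moment'])"
```

```text
t: 8.75
position: [0.4749, 0.0083, 0.0637]
orientation: [3.019, -0.246, 0.038]
force: [-0.9, -5.7, 1.4]
gripper_width: 0.015
gripper_force: 30.0
[-0.86643883 -5.66243928  1.44898654] [-0.8053423   0.44639043 -0.30046083]
```

```bash
python3 -m creep '[[[0,1,0],[-3,0,-8.5],1],[[0.3,2.2,0],[-6.6,0,-18.2],1],[[0.8,3.2,-0.3],[-10,0,-27.4],1],[[1.4,4.1,-0.5],[-13.3,0,-36.5],1],[[2,4.8,-0.7],[-16.4,0,-45.1],1],[[2.3,5.1,-0.8],[-17.6,0,-48.3],1],[[2.3,5.1,-0.8],[-17.6,0,-48.3],1],[[2.3,5.1,-0.8],[-17.6,0,-48.3],1]]'; python3 -c "
from rel import *
s=env.get_state();print(s['force'],s['moment']);rel(cur(),[pose(0,-20,1)])"
```

```text
t: 9.75
position: [0.4784, 0.0038, 0.0662]
orientation: [2.604, 0.037, 0.832]
force: [4.8, -3.0, 0.3]
gripper_width: 0.0226
gripper_force: 33.9
[ 4.8 -3.   0.3] [ 0.5 -0.4 -0.6]
[-1.1 -0.4 -1.5] [ 1.1 -0.1  3.1]
```

The bar slipped in the pads (opening 22.6 mm, so about 24° of lag), which puts the dial near 0.42. I'll regrip nearer the tail of the bar so the arm pushes with a lever arm.

```bash
cat >> rel.py <<'E'
def gp(dial,phi=-20,off=0,up=.003):
    p,R=pose(dial,phi,1,up);th=np.radians(60)-dial
    return p+off*Wz.apply(U*np.cos(th)+np.array([0,1,0])*np.sin(th)),R
E
python3 -m creep '[[[0,0,0],[0,0,0],0.5],[[0,0,0],[0,0,0],0.5],[[0,0,0],[0,0,0],0.5],[[0,0,0],[0,0,0],0.5]]'
python3 -c "
from rel import *
rel(cur(),[gp(.419,-20,-.016,.003)])
for d in (.419,): 
  for o in(-.016,): print(ik(*gp(d,-20,o),env.get_state()['qpos']),ik(*gp(0,-20,o),env.get_state()['qpos']),ik(*gp(1.257,-20,o),env.get_state()['qpos']))"
```

```text
t: 10.25
position: [0.4769, 0.0039, 0.0656]
orientation: [2.606, 0.04, 0.834]
force: [-0.7, 0.5, 0.8]
gripper_width: 0.0442
gripper_force: 0.0
[-12.8  -9.    3.1] [ 9.2  0.1 25.8]
(array([-0.1,  0.4,  2. , -0.5,  0.5,  1.4]), np.float64(5.551115123125783e-16)) (array([-0.1,  0.4,  2. , -0.9,  0.4,  1.5]), np.float64(8.577860644010116e-13)) (array([-0.3,  0.4,  2. ,  0.2,  0.5,  1.5]), np.float64(6.938893903907228e-16))
```

```bash
python3 -m creep '[[[-6,-4.5,1.5],[4.6,0,12.9],0.5],[[-12.8,-9,2],[9.2,0,25.8],0.5],[[-12.8,-9,2],[9.2,0,25.8],0.5],[[-12.8,-9,2],[9.2,0,25.8],0.5],[[-12.8,-9,2],[9.2,0,25.8],1],[[-12.8,-9,2],[9.2,0,25.8],1],[[-12.8,-9,2],[9.2,0,25.8],1],[[-12.8,-9,2],[9.2,0,25.8],1],[[-12.8,-9,2],[9.2,0,25.8],1],[[-12.8,-9,2],[9.2,0,25.8],1]]'; python3 -c "
from rel import *
s=env.get_state();print(s['force'],s['moment']);rel(cur(),[gp(d,-20,-.016) for d in (.419,.2,0,-.05)])"
```

```text
t: 11.5
position: [0.4635, -0.002, 0.0601]
orientation: [2.791, -0.155, 0.427]
force: [-0.8, -7.7, 2.9]
gripper_width: 0.0146
gripper_force: 30.0
[-0.8 -7.7  2.9] [-1.1  0.2 -0.5]
[-0.  -0.8  1.2] [0.1 0.1 0. ]
[0.5 4.1 1. ] [ -4.2   0.1 -11.8]
[1.8 8.4 0.5] [ -8.1   0.1 -22.5]
[2.3 9.4 0.3] [ -9.1   0.1 -25.2]
```

```bash
python3 -m creep '[[[0.2,2.4,0],[-2.1,0,-6],1],[[0.5,4.9,-0.2],[-4.2,0,-11.8],1],[[1.1,7,-0.5],[-6.2,0,-17],1],[[1.8,9.2,-0.7],[-8.1,0,-22.5],1],[[2,9.6,-0.8],[-8.6,0,-23.8],1],[[2,9.6,-0.8],[-8.6,0,-23.8],1],[[2,9.6,-0.8],[-8.6,0,-23.8],1],[[2,9.6,-0.8],[-8.6,0,-23.8],1]]'; python3 -c "
from rel import *
s=env.get_state();print(s['force'],s['moment'],s['gripper_width']);rel(cur(),[gp(d,-20,-.016) for d in (0,)])"
```

```text
t: 12.5
position: [0.4648, -0.0067, 0.0617]
orientation: [2.623, 0.023, 0.803]
force: [-7.3, 16.9, -11.1]
gripper_width: 0.0185
gripper_force: 33.1
[ -7.3  16.9 -11.1] [ 3.4  1.8 -0.1] 0.01846281448797621
[0.7 3.9 0.9] [-0.   0.1  1.3]
```

```bash
python3 -m creep '[[[0.3,2.5,0],[-1,0,-3],1],[[0.5,5,0],[-2,0,-6],1],[[0.5,5,0],[-2,0,-6],1],[[0.5,5,0],[-2,0,-6],1]]'; python3 -c "
from rel import *
s=env.get_state();print(s['force'],s['moment'],s['gripper_width']);rel(cur(),[gp(d,-20,-.016) for d in (0,)])"; python3 snap.py c wrist top
```

```text
t: 13.0
position: [0.4689, -0.0109, 0.0648]
orientation: [2.59, 0.08, 0.893]
force: [-5.8, 2.9, -9.3]
gripper_width: 0.0159
gripper_force: 29.4
[-5.8  2.9 -9.3] [ 1.2  1.6 -0.4] 0.01591028043327518
[ 1.3 -2.7  0.6] [2.1 0.3 7.3]
wrist [309.70691629   0.         322.10288579] 198.25032235397236
[[ 0.68852068 -0.50244098  0.52296494]
 [-0.7077462  -0.62285449  0.33338808]
 [ 0.15822323 -0.59967104 -0.78444889]] [-0.36131     0.33422803  0.13321663]
top [391.50174569   0.         319.27927448] 198.6600384269788
[[ 0.14471828 -0.98945708 -0.00559542]
 [-0.8665208  -0.12400342 -0.48349235]
 [ 0.47770108  0.07481873 -0.8753307 ]] [-0.05661038  0.5116149   0.93710431]
[-0.088368    0.44268079  2.02470918 -1.00800721  0.423814    1.45292411]
```

View pics/c_wrist.png

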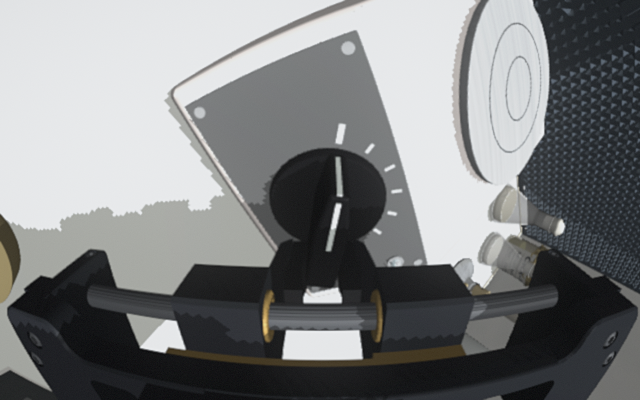

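The selector has moved: the pointer is on the bold tick at (340,132), so it is at the off stop. Now I'll open, back out along the dial axis and go above the bottle.

```bash
python3 -m creep '[[[0,0,0],[0,0,0],0.4],[[0,0,0],[0,0,0],0.4],[[0,0,0],[0,0,0],0.4],[[0,0,0],[0,0,0],0.4]]'
python3 - <<'E'
from rel import *
p,R=cur();q=env.get_state()["qpos"]
up=(p+.1*n_,R);H=.30
print(q);rel((p,R),[up])
bx=np.array([.421,.277]);px=np.array([.637,-.018])
np.set_printoptions(precision=2,suppress=True)
for yaw in(0,45,90,135,180,-45,-90,-135):
    D=Ro.from_euler("xyz",[180,0,yaw],degrees=True)
    for t in(np.r_[bx,.30],np.r_[px,.28]):
        x,e=ik(t,D,[np.arctan2(t[1],t[0]),.4,1.6,0,1,0]);print(yaw,x,"%.3f"%e)
# plate from wrist views
for nm,uv in(("a",(290,278)),("b",(356,45)),("c",(518,88))):
    f=pickle.load(open(f"pics/{nm}_wrist.pkl","rb"));K=f["intrinsics"];d=(np.array(uv)-K[:2,2])/K[0,0];th=np.hypot(*d)
    v=f["R"].T@np.r_[d/th*np.sin(th),np.cos(th)];c=-f["R"].T@f["t"];print(nm,(1000*(c+v*(.092-c[2])/v[2])))
E
```

```text
t: 13.6
position: [0.4718, -0.0114, 0.0668]
orientation: [2.584, 0.077, 0.893]
force: [-0.3, -0.8, -0.4]
gripper_width: 0.0519
gripper_force: 0.0
[-0.1  0.4  2.  -1.   0.4  1.5]
[-34.3  -0.4 -93.9] [0. 0. 0.]
0 [0.35 0.26 1.3  0.   1.58 1.92] 0.000
0 [-0.21  0.52  0.95  0.    1.67  1.36] 0.000
45 [ 0.35  0.26  1.3  -0.    1.58  1.13] 0.000
45 [-0.21  0.52  0.95  0.    1.67  0.57] 0.000
90 [0.35 0.26 1.3  0.   1.58 0.35] 0.000
90 [-0.21  0.52  0.95  0.    1.67 -0.21] 0.000
135 [ 0.35  0.26  1.3   0.    1.58 -0.44] 0.000
135 [-0.21  0.52  0.95  0.    1.67 -1.  ] 0.000
180 [ 0.35  0.26  1.3   0.    1.58 -1.22] 0.000
180 [-0.21  0.52  0.95  0.    1.67 -1.78] 0.000
-45 [0.35 0.26 1.3  0.   1.58 2.7 ] 0.000
-45 [-0.21  0.52  0.95  0.    1.67  2.14] 0.000
-90 [ 0.35  0.26  1.3  -0.    1.58 -2.8 ] 0.000
-90 [-0.22  0.52  0.95  0.01  1.67  2.88] 0.040
-135 [ 0.35  0.26  1.3  -0.    1.58 -2.01] 0.000
-135 [-0.21  0.52  0.95 -0.    1.67 -2.57] 0.000
a [630.29 -26.22  92.  ]
b [636.58 -17.93  92.  ]
c [635.46 -16.42  92.  ]
```

```bash
python3 -m creep '[[[-10,0,-28],[0,0,0],0.4],[[-34,0,-94],[0,0,0],0.4],[[-34,0,-94],[0,0,0],0],[[-34,0,-94],[0,0,0],0]]'
python3 -c "
from rel import *
D=Ro.from_euler('xyz',[180,0,90],degrees=True)
rel(cur(),[(np.array([.37,.13,.27]),D),(np.array([.421,.277,.27]),D)])"
```

```text
t: 14.1
position: [0.4159, -0.002, 0.149]
orientation: [2.583, 0.076, 0.893]
force: [0.8, 0.1, -0.7]
gripper_width: 0.0712
gripper_force: 0.0
[  64.6  -33.6 -169.8] [ 29.3  14.9 -36.6]
[ 210.7  -72.1 -207.1] [ 29.3  14.9 -36.6]
```

```bash
python3 -m creep '[[[64.6,-33.6,-169.8],[29.3,14.9,-36.6],0],[[64.6,-33.6,-169.8],[29.3,14.9,-36.6],0],[[64.6,-33.6,-169.8],[29.3,14.9,-36.6],0],[[64.6,-33.6,-169.8],[29.3,14.9,-36.6],0],[[64.6,-33.6,-169.8],[29.3,14.9,-36.6],0],[[210.7,-72.1,-207.1],[29.3,14.9,-36.6],0],[[210.7,-72.1,-207.1],[29.3,14.9,-36.6],0],[[210.7,-72.1,-207.1],[29.3,14.9,-36.6],0],[[210.7,-72.1,-207.1],[29.3,14.9,-36.6],0],[[210.7,-72.1,-207.1],[29.3,14.9,-36.6],0]]'
python3 snap.py d wrist >/dev/null
python3 - <<'E'
from rel import *
import cv2
f=pickle.load(open("pics/d_wrist.pkl","rb"));im=f["img"].astype(int)
m=((im[...,2]>90)&(im[...,2]>2*im[...,0])&(im[...,2]>1.6*im[...,1])).astype(np.uint8)
n,l,s,c=cv2.connectedComponentsWithStats(m);k=1+np.argmax(s[1:,4]);print(s[k],c[k])
cn=max(cv2.findContours((l==k).astype(np.uint8),0,1)[0],key=len)
K=f["intrinsics"];cc=-f["R"].T@f["t"];pts=[]
for uv in cn[:,0,:]:
    d=(uv-K[:2,2])/K[0,0];th=np.hypot(*d);v=f["R"].T@np.r_[d/th*np.sin(th),np.cos(th)];pts.append((cc+v*(.192-cc[2])/v[2])[:2])
pts=np.array(pts)*1000;print("rect",pts.min(0),pts.max(0),cv2.minEnclosingCircle(pts.astype(np.float32)),cur()[0]*1000)
print("tool x,y axes",cur()[1].as_matrix()[:,:2])
E
```

```text
t: 15.35
position: [0.4211, 0.2763, 0.2686]
orientation: [-3.137, 0.001, 1.57]
force: [0.8, -0.5, -0.1]
gripper_width: 0.0886
gripper_force: 0.0
[ 289  168   66   64 3327] [321.7 199.5]
rect [395.  257.7] [444.4 307.9] ((420.1088562011719, 282.726806640625), 25.817148208618164) [421.  276.1 269.1]
tool x,y axes [[ 0.  1.]
 [ 1. -0.]
 [-0. -0.]]
```

View pics/d_wrist.png

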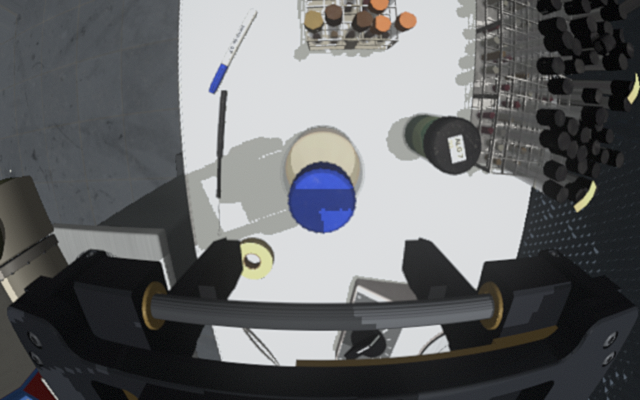

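The wrist view shows the cap at (322,199), which works out to x = 0.420 and y about 0.280. It is clear of the jar at (450,145) and of the racks. Now I'll descend onto the cap and grip it.

```bash
python3 -m creep '[[[3,0,45],[0,0,0],0],[[3,-0.6,80],[0,0,0],0],[[3,-0.6,100],[0,0,0],0],[[3,-0.6,107],[0,0,0],0],[[3,-0.6,107],[0,0,0],0],[[3,-0.6,107],[0,0,0],1],[[3,-0.6,107],[0,0,0],1],[[3,-0.6,107],[0,0,0],1],[[3,-0.6,107],[0,0,0],1],[[3,-0.6,107],[0,0,0],1],[[3,-0.6,107],[0,0,0],1],[[3,-0.6,107],[0,0,0],1]]'
```

```text
t: 16.9
position: [0.4201, 0.2802, 0.1631]
orientation: [-3.14, -0.001, 1.572]
force: [0.7, 0.6, 2.1]
gripper_width: 0.0522
gripper_force: 30.0
```

```bash
python3 -m creep '[[[0,0,-8],[0,0,0],1],[[0,0,-25],[0,0,0],1],[[0,0,-50],[0,0,0],1],[[0,0,-80],[0,0,0],1],[[0,0,-105],[0,0,0],1],[[0,0,-115],[0,0,0],1]]'
python3 -m creep '[[[-10,7,0],[0,0,0],1],[[-30,22,0],[0,0,0],1],[[-55,40,0],[0,0,0],1],[[-80,58,0],[0,0,0],1],[[-105,76,0],[0,0,0],1],[[-130,95,0],[0,0,0],1],[[-155,113,0],[0,0,0],1],[[-180,131,0],[0,0,0],1],[[-205,149,0],[0,0,0],1],[[-230,168,0],[0,0,0],1],[[-255,186,0],[0,0,0],1],[[-275,201,0],[0,0,0],1],[[-290,212,0],[0,0,0],1],[[-297,216,0],[0,0,0],1],[[-297,217,0],[0,0,0],1],[[-297,217,0],[0,0,0],1],[[-297,217,0],[0,0,0],1]]'
python3 snap.py e top side wrist; python3 -c "
import cv2,numpy as np
a=cv2.imread('pics/e_top.png')[100:250,240:440];b=cv2.imread('pics/e_side.png')[80:250,260:420];w=cv2.imread('pics/e_wrist.png')
r=lambda i,W,H:cv2.resize(i,(W,H),interpolation=cv2.INTER_CUBIC)
cv2.imwrite('pics/e.png',np.hstack([r(a,440,330),r(b,311,330)]))"
```

```text
t: 17.65
position: [0.42, 0.28, 0.2787]
orientation: [-3.14, -0.001, 1.572]
force: [0.1, 0.5, -4.7]
gripper_width: 0.052
gripper_force: 30.0
t: 19.77
position: [0.6372, -0.0162, 0.2775]
orientation: [-3.14, -0.001, 1.572]
force: [0.4, 0.5, -5.0]
gripper_width: 0.0524
gripper_force: 30.0
top [391.50174569   0.         319.27927448] 198.6600384269788
[[ 0.14471828 -0.98945708 -0.00559542]
 [-0.8665208  -0.12400342 -0.48349235]
 [ 0.47770108  0.07481873 -0.8753307 ]] [-0.05661038  0.5116149   0.93710431]
side [420.92148767   0.         318.83565312] 196.45847709383648
[[ 0.93548742 -0.35307549  0.01417711]
 [-0.21291226 -0.59523149 -0.77483407]
 [ 0.28201358  0.72182905 -0.63200567]] [-0.49478853  0.1836619   1.14114751]
wrist [309.70691629   0.         322.10288579] 198.25032235397236
[[ 9.99999288e-01  6.77037897e-04 -9.82434000e-04]
 [ 9.43467625e-04 -9.52749688e-01  3.03755070e-01]
 [-7.30359993e-04 -3.03755780e-01 -9.52749648e-01]] [-0.63629755 -0.06912282  0.42267426]
[-2.11249911e-01  5.22249918e-01  9.50467312e-01  2.57579995e-05
  1.67114986e+00 -2.12356581e-01]
```

View pics/e.png

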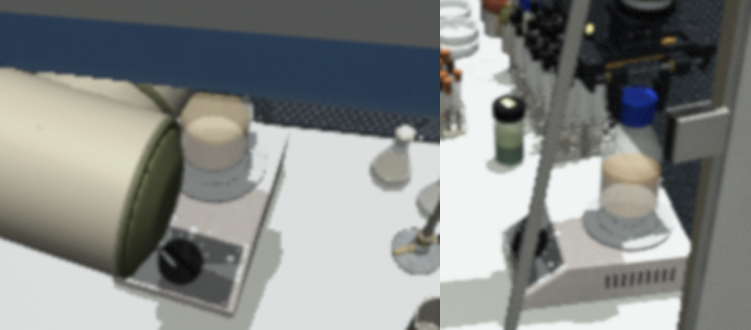

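Side and top views show the bottle hanging upright above the plate, with the pointer still on off. Next I'll lower it gently and check where the cap centre sits.

```bash
python3 - <<'E'
from rel import *
import cv2
f=pickle.load(open("pics/e_side.pkl","rb"))
im=f["img"].astype(int);m=((im[...,2]>80)&(im[...,2]>2*im[...,0])&(im[...,2]>1.6*im[...,1])).astype(np.uint8);m[:100]=0;m[:,:300]=0;m[:,380:]=0;m[150:]=0
ys,xs=np.nonzero(m);print(xs.min(),xs.max(),ys.min(),ys.max(),xs.mean(),ys.mean())
print("expect cap centre",proj("side",np.array([.637,-.0173,.1145+.176])))
E
python3 -m creep '[[[0,0,8],[0,0,0],1],[[0,0,15],[0,0,0],1],[[0,0,18],[0,0,0],1],[[0,0,20],[0,0,0],1],[[0,0,21],[0,0,0],1],[[0,0,22],[0,0,0],1],[[0,0,22.5],[0,0,0],1],[[0,0,22.5],[0,0,0],1]]'
```

```text
354 371 125 144 361.875 130.96875
expect cap centre [360.5 134.1]
t: 20.92
position: [0.6374, -0.0168, 0.2551]
orientation: [-3.14, -0.0, 1.572]
force: [-0.5, -0.4, -1.9]
gripper_width: 0.0522
gripper_force: 30.0
```

```bash
python3 -m creep '[[[0,0,0.5],[0,0,0],1],[[0,0,1],[0,0,0],1],[[0,0,1],[0,0,0],1]]'
```

```text
t: 21.3
position: [0.6375, -0.0168, 0.2551]
orientation: [-3.141, 0.0, 1.572]
force: [-0.2, 0.2, 5.7]
gripper_width: 0.0525
gripper_force: 30.0
```

```bash
python3 -m creep '[[[0,0,0],[0,0,0],0.7],[[0,0,0],[0,0,0],0.3],[[0,0,0],[0,0,0],0],[[0,0,0],[0,0,0],0],[[0,0,0],[0,0,0],0],[[0,0,-10],[0,0,0],0],[[0,0,-30],[0,0,0],0],[[0,0,-50],[0,0,0],0],[[0,0,-50],[0,0,0],0]]'
python3 -c "
from rel import *
p,R=cur();o=-.016
h=gp(0,-20,o,.11)
rel((p,R),[(np.array([.42,-.01,.305]),R),h,gp(0,-20,o,.03),gp(0,-20,o,.003)]);print(h[0],ik(*h,env.get_state()['qpos']))"
```

```text
t: 22.42
position: [0.6379, -0.0169, 0.3056]
orientation: [3.14, 0.0, 1.572]
force: [0.1, -0.6, 0.3]
gripper_width: 0.0879
gripper_force: 0.0
[   7.  -217.9    0.3] [0. 0. 0.]
[  18.4 -230.5  154.9] [-27.9 -12.3  43.9]
[  10.8 -185.4  220.5] [-27.9 -12.3  43.9]
[   8.3 -170.1  242.6] [-27.9 -12.3  43.9]
[0.4 0.  0.2] (array([-0.1,  0.2,  2. , -0.6,  0.6,  1.1]), np.float64(1.1102230246251565e-15))
```

```bash
python3 -m creep '[[[1,-30,0],[0,0,0],0],[[3,-90,0],[0,0,0],0],[[7,-150,0],[0,0,0],0],[[7,-218,0],[-28,-12.3,43.9],0],[[7,-218,0],[-28,-12.3,43.9],0],[[7,-218,0],[-28,-12.3,43.9],0],[[18,-230,100],[-28,-12.3,43.9],0],[[18,-230,155],[-28,-12.3,43.9],0.4],[[18,-230,155],[-28,-12.3,43.9],0.4],[[18,-230,155],[-28,-12.3,43.9],0.4],[[18,-230,155],[-28,-12.3,43.9],0.4],[[18,-230,155],[-28,-12.3,43.9],0.4]]'
python3 snap.py f top>/dev/null
python3 -c "
from rel import *
b=cur();rel(b,[gp(0,-20,-.02,.04),gp(0,-20,-.02,.003)])
print('turn');rel(gp(0,-20,-.02),[gp(d,-20,-.02) for d in (.14,.28,.42,.56,.70,.84,.98,1.12,1.257,1.3,1.35)])"
```

```text
t: 23.92
position: [0.4075, 0.0009, 0.1499]
orientation: [2.622, 0.011, 0.784]
force: [-0.6, -0.1, -0.2]
gripper_width: 0.0528
gripper_force: 0.0
[20.5 -0.1 66.6] [-0.  0. -0.]
[ 33.2  -0.1 101.4] [-0.  0. -0.]
turn
[ 0.2 -3.7 -0.1] [2.7 0.  7.5]
[ 1.  -7.3 -0.4] [ 5.5  0.  15.1]
[  2.2 -10.8  -0.8] [ 8.2  0.  22.6]
[  3.8 -14.1  -1.4] [11.  -0.  30.2]
[  5.9 -17.1  -2.1] [13.7  0.  37.7]
[  8.3 -19.7  -3. ] [16.5 -0.  45.2]
[ 11. -22.  -4.] [19.2  0.  52.8]
[ 14.1 -23.9  -5.1] [21.9 -0.  60.3]
[ 17.2 -25.2  -6.3] [24.6 -0.  67.7]
[ 18.2 -25.5  -6.6] [25.5 -0.  70. ]
[ 19.4 -25.9  -7.1] [26.5  0.  72.7]
```

```bash
python3 -m creep '[[[20,0,66],[0,0,0],0.4],[[20.5,0,66.6],[0,0,0],0.4],[[27,0,84],[0,0,0],0.4],[[33,0,100],[0,0,0],0.4],[[33,0,100],[0,0,0],0.4],[[33,0,100],[0,0,0],1],[[33,0,100],[0,0,0],1],[[33,0,100],[0,0,0],1],[[33,0,100],[0,0,0],1],[[33,0,100],[0,0,0],1],[[33,0,100],[0,0,0],1]]'
python3 -c "
from rel import *
s=env.get_state();print(s['force'],s['moment']);rel(cur(),[gp(0,-20,-.02)])"
```

```text
t: 25.35
position: [0.466, -0.0127, 0.0634]
orientation: [2.62, 0.012, 0.783]
force: [-0.3, -9.6, 9.2]
gripper_width: 0.0147
gripper_force: 30.0
[-0.3 -9.6  9.2] [-1.7 -0.4 -0.6]
[ 0.5 -1.4  1.3] [ 0.1  0.1 -0.1]
```

```bash
python3 -m creep '[[[0.2,-3.7,-0.1],[2.7,0,7.5],1],[[1,-7.3,-0.4],[5.5,0,15.1],1],[[2.2,-10.8,-0.8],[8.2,0,22.6],1],[[2.6,-11.8,-0.9],[9,0,24.8],1],[[2.6,-11.8,-0.9],[9,0,24.8],1],[[2.6,-11.8,-0.9],[9,0,24.8],1]]'
cat > chk.py <<'E'
from rel import *
s=env.get_state();p,R=cur();print(s['force'],s['moment'],"w",1000*s['gripper_width'])
# estimate angle from the TCP position and from orientation
from scipy.optimize import minimize_scalar
o=-.02
print("pos-angle %.3f"%minimize_scalar(lambda d:np.linalg.norm(gp(d,-20,o)[0]-p),bounds=(-.4,1.8),method="bounded").x,"rot-angle %.3f"%minimize_scalar(lambda d:(gp(d,-20,o)[1].inv()*R).magnitude(),bounds=(-.4,1.8),method="bounded").x)
E
python3 chk.py
```

```text
t: 26.1
position: [0.4616, -0.0028, 0.0589]
orientation: [2.809, -0.173, 0.392]
force: [3.2, -5.3, 14.2]
gripper_width: 0.0147
gripper_force: 30.0
[ 3.2 -5.3 14.2] [-1.5 -0.9 -0.3] w 14.661234485765723
pos-angle 0.405 rot-angle 0.459
```

```bash
python3 -c "
from rel import *
rel(gp(.46,-20,-.02),[gp(d,-20,-.02) for d in (.6,.74,.87)])
print('');rel(gp(.87,-20,-.02),[gp(d,-20,-.02) for d in (1.0,1.14,1.25,1.29)])"
python3 -m creep '[[[0.2,-3.7,-0.1],[2.7,0,7.5],1],[[1,-7.3,-0.4],[5.5,0,15.1],1],[[2.1,-10.6,-0.8],[8,0,22.1],1],[[2.1,-10.6,-0.8],[8,0,22.1],1],[[2.1,-10.6,-0.8],[8,0,22.1],1]]';python3 chk.py
```

```text
[ 0.2 -3.7 -0.1] [ 2.7 -0.   7.5]
[ 1.  -7.3 -0.4] [ 5.5 -0.  15.1]
[  2.1 -10.6  -0.8] [ 8.   0.  22.1]

[ 0.2 -3.4 -0.1] [ 2.5 -0.   7. ]
[ 0.9 -7.1 -0.3] [ 5.3 -0.  14.5]
[ 1.8 -9.8 -0.6] [ 7.4 -0.  20.5]
[  2.2 -10.8  -0.8] [ 8.2 -0.  22.6]
t: 26.72
position: [0.461, 0.0076, 0.057]
orientation: [3.034, -0.262, 0.006]
force: [6.6, -1.9, 15.5]
gripper_width: 0.0148
gripper_force: 30.0
[ 6.6 -1.9 15.5] [-0.6 -1.3 -0. ] w 14.829780276070377
pos-angle 0.851 rot-angle 0.870
```

Second click, with the bar still aligned in the pads. On to the third.

```bash
python3 -m creep '[[[0.2,-3.4,-0.1],[2.5,0,7],1],[[0.9,-7.1,-0.3],[5.3,0,14.5],1],[[1.8,-9.8,-0.6],[7.4,0,20.5],1],[[1.8,-9.8,-0.6],[7.4,0,20.5],1],[[1.8,-9.8,-0.6],[7.4,0,20.5],1]]';python3 chk.py
```

```text
t: 27.35
position: [0.4631, 0.0172, 0.0568]
orientation: [-3.022, -0.26, -0.366]
force: [9.8, 2.0, 9.6]
gripper_width: 0.0145
gripper_force: 30.0
[9.8 2.  9.6] [ 0.2 -1.8 -0.1] w 14.523766919861384
pos-angle 1.284 rot-angle 1.252
```

```bash
python3 -m creep '[[[0,0,0],[0,0,0],0.4],[[0,0,0],[0,0,0],0.4],[[0,0,0],[0,0,0],0.4],[[0,0,0],[0,0,0],0.4],[[0,0,0],[0,0,0],0.4]]'; python3 -c "
from rel import *
p,R=cur();rel((p,R),[(p+.1*n_,R)])"
```

```text
t: 27.98
position: [0.459, 0.0183, 0.0546]
orientation: [-3.024, -0.249, -0.365]
force: [-0.5, -0.2, -0.2]
gripper_width: 0.053
gripper_force: 0.0
[-34.3   0.3 -93.9] [0. 0. 0.]
```

```bash
python3 -m creep '[[[-7,0,-20],[0,0,0],0.4],[[-20,0,-55],[0,0,0],0.4],[[-34,0,-94],[0,0,0],0.4],[[-34,0,-94],[0,0,0],0.4],[[-34,0,-94],[0,0,0],0.4]]'; python3 snap.py g wrist side >/dev/null; python3 - <<'E'
from rel import *
import cv2
f=pickle.load(open("pics/g_wrist.pkl","rb"));g=cv2.GaussianBlur(f["img"],(3,3),0).mean(2)
g_old=pickle.load(open("pics/a_wrist.pkl","rb"));go=cv2.GaussianBlur(g_old["img"],(3,3),0).mean(2)
def prof(F,I):
    o=[]
    for d in np.arange(-.2,2.3,.1047):
        th=np.radians(60)-d;x=Wz.apply(U*np.cos(th)+np.array([0,1,0])*np.sin(th))
        v=[]
        for k in np.linspace(.012,.027,8):
            u=wproj(F,G+.007*n_+k*x).round().astype(int);v.append(I[u[1],u[0]] if 0<=u[0]<640 and 0<=u[1]<400 else -1)
        o.append((round(d,2),int(np.mean(v))))
    return o
print("now",prof(f,g));print("start",prof(g_old,go))
im=pickle.load(open("pics/g_side.pkl","rb"))["img"].astype(int);m=((im[...,2]>80)&(im[...,2]>2*im[...,0])&(im[...,2]>1.6*im[...,1]));m[:100]=0;m[:,:300]=0;m[:,380:]=0;m[170:]=0
ys,xs=np.nonzero(m);print(xs.min(),xs.max(),ys.min(),ys.max())
for z in(.252,.284):print([proj("side",np.array([.637+a,-.0173+b,z])).round(1) for a,b in((0,0),(.025,-.01),(-.025,.01))])
print(env.get_state()["force"],env.get_state()["dq"])
E
```

```text
t: 28.6
position: [0.4032, 0.0278, 0.1364]
orientation: [-3.024, -0.249, -0.365]
force: [0.5, 0.7, -0.5]
gripper_width: 0.0527
gripper_force: 0.0
now [(np.float64(-0.2), 54), (np.float64(-0.1), 46), (np.float64(0.01), 40), (np.float64(0.11), 33), (np.float64(0.22), 33), (np.float64(0.32), 33), (np.float64(0.43), 32), (np.float64(0.53), 32), (np.float64(0.64), 32), (np.float64(0.74), 32), (np.float64(0.85), 31), (np.float64(0.95), 31), (np.float64(1.06), 48), (np.float64(1.16), 138), (np.float64(1.27), 89), (np.float64(1.37), 30), (np.float64(1.48), 28), (np.float64(1.58), 28), (np.float64(1.68), 29), (np.float64(1.79), 29), (np.float64(1.89), 29), (np.float64(2.0), 30), (np.float64(2.1), 31), (np.float64(2.21), 31)]
start [(np.float64(-0.2), 87), (np.float64(-0.1), 74), (np.float64(0.01), 76), (np.float64(0.11), 77), (np.float64(0.22), 90), (np.float64(0.32), 90), (np.float64(0.43), 81), (np.float64(0.53), 75), (np.float64(0.64), 62), (np.float64(0.74), 101), (np.float64(0.85), 155), (np.float64(0.95), 64), (np.float64(1.06), 72), (np.float64(1.16), 84), (np.float64(1.27), 86), (np.float64(1.37), 90), (np.float64(1.48), 89), (np.float64(1.58), 81), (np.float64(1.68), 78), (np.float64(1.79), 77), (np.float64(1.89), 80), (np.float64(2.0), 81), (np.float64(2.1), 68), (np.float64(2.21), 67)]
350 371 131 152
[array([359.4, 146.3]), array([369.3, 146.5]), array([349.6, 146.1])]
[array([360.3, 136.2]), array([370.4, 136.4]), array([350.3, 135.9])]
[ 0.4  0.  -0.3] [ 0.  0.  0. -0.  0.  0.]
```

The pointer is in the third click (measured about 1.2, nearest click 1.257). The cap in the side view spans columns 350–371, as expected for a centred, upright bottle, and the arm touches nothing.

```bash
python3 -c "
from rig import env
print(env.close_job())"
```

```text
the job is handed in; nothing more can be done
None
```

I handed the job in with the selector in the third click, set after the bottle was down, and the bottle released and upright on the plate; the camera check put it about central, the jar and beaker weren't approached, and no verdict was returned.

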